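# Stow the stamp, try the chest lid, free its catch if caught and hold it open

## Task

Take the pink stamp off the chest lid and set it down flat in the empty (green-lined) compartment of the white tray, brass tab pointing the same way as on the two stamps already there. Then, before touching the orange slide, tug the lid up by its steel bar to learn whether its worn catch is caught; if it will not open, push the orange slide all the way across and try again. Raise the lid to about 60 degrees and finish still holding it there, leaving the other stamps, the glue jar and the tape roll where they are.

Things in the scene. Friction and masses are not known exactly. Their poses are not given: they have to be found in the camera images.
- chest: fixed wooden chest, 180 (x) x 240 (y) x 85 mm high without its lid; origin at the centre of its underside, on the table, +x away from the front, z up. The closed lid's top is 95 mm above the table. A dark steel block stands against the front face at the chest's -y end: x -146 to -90 mm, y -120 to -30 mm, 50 mm high; it carries the orange slide.
- lid (a joint): hinge angle of the chest lid, rad: 0 shut, grows as the front edge goes up (1.05 is 60 degrees), stop at 1.9. Plain hinge: the lid (about 0.4 kg) falls shut when let go below 1.5 rad. When the hidden catch inside is caught the lid has only about 0.03 rad of play (7 mm at the bar) and then stops hard; when not caught it lifts freely with about 2 N at the bar. Whether it is caught cannot be seen and differs from start to start; once cleared the catch stays clear.
- lid_bar (a point): middle of the round steel pull bar, 12 mm thick, 100 mm long along the chest's y, carried by two 12 mm side arms 50 mm in front of the lid's front edge (so 44 mm of free gap between bar and lid); shut it lies 90 mm above the table, 140 mm in front of the chest's centre and 40 mm to +y. It moves with the lid. Free space in front of and below it down to the table.
- lid_hinge (a point): point on the lid's hinge line, at the middle of the chest's far (+x) upper edge, 85 mm above the table; the hinge line runs along the chest's y. The bar's middle is 230 mm from the hinge line towards -x, 5 mm above it and 40 mm to +y (shut).
- release (a joint): travel of the orange release slide, m: 0 at rest, 0.015 pushed all the way; it moves along the chest's -y (away from the lid bar), with about 3 to 5 N, and stays where it is left. Pushed all the way it clears the hidden catch if that was caught.
- release_knob (a point): on the axis of the orange slide knob, 16 (x) x 14 (y) mm, rising from the steel block's top (50 mm above the table) to 92 mm; this point is 76 mm above the table, 16 mm below the knob's top, 28 mm in front of the chest's front face.
- stamp: pink rubber stamp lying flat on the chest lid: base 60 (x) x 40 (y) x 16 mm high; wooden grip bar on top 50 (x) x 14 (y) mm, from 16 to 50 mm above the underside; brass tab 12 mm long, 16 mm wide, sticking out of the +x end of the base. Origin: centre of the base's underside (tab not counted). About 0.12 kg.
- stamp_tab (a point): outer end of the pink stamp's brass tab, 42 mm along the stamp's +x from its origin, 7 mm above its underside
- tray: fixed white tray 106 (x) x 188 (y) x 18 mm high, walls and floor 4 mm; three equal compartments side by side along its y, each 98 (x) x 57 (y) mm inside; origin at the centre of its underside. The stamps in it have their tabs towards +x. It may stand left or right of the chest.
- liner: flat green card lining the floor of the empty compartment (any of the three), 84 x 50 mm, 0.6 mm thick, not an obstacle; origin at the compartment's centre on its floor, 4 mm above the table; axes parallel to the tray's (+x is where the tab must point). A stamp with its tab is centred when its origin lies 6 mm to -x of this point.
- stamp_orange: rubber stamp like the pink one (same sizes and frame), orange base, already standing in a compartment of the tray with its tab towards the tray's +x end; leave alone
- stamp_purple: rubber stamp like the pink one (same sizes and frame), purple base, already standing in a compartment of the tray with its tab towards the tray's +x end; leave alone
- glue: white glue jar with a blue cap, 66 mm across, 110 mm high, origin at its underside; leave alone
- tape: roll of brown tape lying flat, 80 mm across, 24 mm high, origin at its underside; leave alone
Not all that is in view belongs to the job. What is shaped like the stamp but turquoise is not meant.

How it is judged (in metres and radians):
On the way, in this order (a step that is already met when the one before it is completed fails the run):
1. the pink stamp stands flat in the empty compartment, tab towards the tray's +x end, let go (x of stamp in the frame of liner between -0.026 and 0.015 m and y of stamp in the frame of liner between -0.011 and 0.011 m and z of stamp in the frame of liner below 0.005 m and x of stamp_tab in the frame of liner above 0.015 m and angle between stamp's own z axis and vertical below 0.1 rad and linear speed of stamp below 0.03 m/s and contact force between the fingers and stamp below 0.1 N), for 0.2 s.
2. the lid is tugged upward by the fingers (at least 0.01 rad) while the orange slide is still at rest (value of joint lid above 0.01 rad and value of joint release below 0.003 m and contact force between the fingers and lid above 0.5 N), for 0.1 s.
At the end, for the whole second after the job is handed in: fingers hold the lid still at 0.8 to 1.35 rad (46 to 77 degrees), nothing else carrying it; the pink stamp stands flat in the green compartment: origin within 11 mm of its middle line along the tray's y, less than 5 mm above its floor, tab end at least 15 mm to +x of its centre (value of joint lid between 0.8 and 1.35 rad and velocity of joint lid between -0.08 and 0.08 rad/s and contact force between the fingers and lid above 0.5 N and contact force between lid and stamp below 0.1 N and x of stamp in the frame of liner between -0.026 and 0.015 m and y of stamp in the frame of liner between -0.011 and 0.011 m and z of stamp in the frame of liner below 0.005 m and x of stamp_tab in the frame of liner above 0.015 m and angle between stamp's own z axis and vertical below 0.1 rad and linear speed of stamp below 0.03 m/s); the arm keeps its last pose, push and grip.
It fails at once if the orange stamp is moved more than 25 mm or tipped (distance of stamp_orange from where it was at the start of the episode above 0.025 m or angle between stamp_orange's own z axis and vertical above 0.35 rad).
It fails at once if the purple stamp is moved more than 25 mm or tipped (distance of stamp_purple from where it was at the start of the episode above 0.025 m or angle between stamp_purple's own z axis and vertical above 0.35 rad).
It fails at once if the glue jar is moved more than 25 mm or tipped (distance of glue from where it was at the start of the episode above 0.025 m or angle between glue's own z axis and vertical above 0.35 rad).
It fails at once if the tape roll is moved more than 25 mm or tipped (distance of tape from where it was at the start of the episode above 0.025 m or angle between tape's own z axis and vertical above 0.35 rad).
It fails at once if the lid is raised with the pink stamp still on it (contact force between lid and stamp above 0.1 N and value of joint lid above 0.15 rad).
It also fails if it takes over 72 s, if anything falls off the work surface, if the arm or the gripper's body presses on something with over 40 N, if the wrist force passes 120 N, or if a joint passes its speed limit or range.

## Robot

A 6-joint arm with a two-finger parallel gripper is mounted at the origin on the work surface. World frame = base frame: x ahead of the robot, y to its left, z up, the work surface at z = 0. Lengths are in mm, angles in degrees, forces in N, time in s.
With the tool pointing down it reaches from about 375 to 925 mm from the base axis. Payload 5.7 kg.
Tool frame: the origin (TCP) lies at the very end of the fingers, on their centre line; the grasp point (between the pads) lies 19 mm behind it; z points along the fingers, y is the line along which they close (so a half turn about z gives the same grasp; the last joint's range is limited). The gripper opens to 85 mm and grips with 20 to 120 N. Pads are 22 mm wide; open, the fingers measure 114 mm over their backs; the gripper's body (76 mm by 85 mm) begins 54 mm behind the grasp point. The pads swing forward as they close: fully open they stand 13 mm farther back than shut.
Start: joints at [-77.24, 20.558, 86.54, -0, 72.909, -6.595], TCP at [198.831, -566.065, 231.267] pointing down, gripper open.
Joint ranges: [-170.27, 170.27], [-57.76, 135], [12.27, 136.19], [-55.21, 235.2], [11.17, 155.16], [-170.74, 170.74]. Speed limits (degrees/s): [136.94, 136.94, 180, 180, 180, 180].

## Interface

Orientations are given as [roll, pitch, yaw] about the fixed x, y, z axes, in that order (R = Rz(yaw) Ry(pitch) Rx(roll)).
In Python, from workcell import env gives the robot as it stands.
- The arm moves only by the tool apply_moves, never from a script. Its argument "increments" is one flat list of numbers, 6 for each row, row after row: the shift along the world's x, y, z in mm, then the turn, a rotation vector about the world's x, y, z in rad. In form: [tx, ty, tz, wx, wy, wz, tx, ty, tz, wx, wy, wz, ...]. A call has 1 to 5 rows; each row shifts and turns the commanded pose from where the row before left it; what a row does not reach is not made up. A row lasts 1/12 s, in which the tool goes at most 41.7 mm and 7.16 degrees, less where a joint would pass 70% of its speed; a pose out of reach is approached as far as the arm can. A call with a gripper value outside its range is refused whole. "hand" is the closure, from -1 (fully open) to 1 (shut), so that 0 is half open, set as the call begins (left out, the last holds). The fingers move at their own pace and stop on an object; "squeeze" is the grip in N (left out, the last holds). Time passes only in rows, so rows that do not move let the fingers close. It gives the time, the measured TCP pose, the force, the opening and the grip force at its end, in the units of the state.
- env.get_state(): the state, without advancing time (a new reading comes with each control period).
- env.snapshot(name): name is "side" or "top"; returns a dict with "pixels" (400x640x3 uint8, red, green, blue), "depth" (400x640 float32, mm along the optical axis (not along the pixel's ray), 0 where there is no reading), "intrinsics" (3x3 intrinsics, pixels), "extrinsics" (4x4, takes a point from camera to world coordinates). Camera axes: x right, y up, looking along -z (the intrinsics and any distortion apply to the point x, -y, -z); pixel columns grow to the right and rows downward; lengths in mm; the calibration is good to about 2 mm. A picture is of the moment at which its call begins.
- env.hand_in(): hands the job in; it is judged then, once.
The state is a dict: "t": time; "q": joint angles; "qd": joint speeds; "effort": joint torques, N m; "eef_pos": TCP position; "tool_rot": TCP orientation; "wrist_force": force on the tool from outside, world axes, zero at the start; "torque": the same for the moment, N m; "opening": finger opening in mm; "finger_force": force on a finger pad.
Only numpy, scipy, OpenCV 4.12 (cv2) and the standard library are available. Lean on these libraries where they do the work, as an engineer would, in place of code of your own. Each camera call takes 0.05 s, during which the arm holds its last target. There are 200 camera calls.

## Working session

There is one attempt and no reset: what is moved stays moved. The work goes in short steps, Python scripts to look and compute and a tool call to move; the robot and the scene stay as the last step left them, time stands still between calls to the robot, and variables do not carry over. Pictures are saved under pics/ and viewed, at most 10 in all, crops included, and the job is handed in when it is done.

Besides the shell and the picture viewer there is one more tool, called after ">>>" by a JSON object that holds its "api" and its "payload". apply_moves: Moves the arm, as the interface text tells. Its arguments: {"type":"object","properties":{"increments":{"type":"array","items":{"type":"number"}},"hand":{"type":"number"},"squeeze":{"type":"number"}},"required":["increments"]}

```bash
mkdir -p pics; ls
python3 - <<'E'
from workcell import env
import cv2,numpy as np
for n in("side","top"):
    s=env.snapshot(n); cv2.imwrite(f"pics/{n}0.png",s["pixels"][:,:,::-1]); np.savez(f"{n}0.npz",**{k:s[k] for k in("pixels","depth","intrinsics","extrinsics")})
    print(n,np.round(s["intrinsics"],1).tolist(),np.round(s["extrinsics"],3).tolist(),[k for k in s])
print(env.get_state())
E
```

```text
pics
side [[484.0, 0.0, 325.8], [0.0, 484.0, 199.9], [0.0, 0.0, 1.0]] [[-0.981, 0.112, -0.156, 356.197], [-0.192, -0.491, 0.85, 1036.797], [0.019, 0.864, 0.504, 718.067], [0.0, 0.0, 0.0, 1.0]] ['pixels', 'depth', 'intrinsics', 'extrinsics']
top [[494.0, 0.0, 319.6], [0.0, 494.0, 187.4], [0.0, 0.0, 1.0]] [[0.027, 0.986, -0.164, 375.557], [-0.999, 0.032, 0.025, 15.236], [0.03, 0.163, 0.986, 1166.045], [0.0, 0.0, 0.0, 1.0]] ['pixels', 'depth', 'intrinsics', 'extrinsics']
{'t': 0.1, 'q': array([-7.72426383e+01,  2.05936758e+01,  8.65937002e+01, -3.11141625e-04,
        7.29092910e+01, -6.59319584e+00]), 'qd': array([-0.02341848, -0.13916981, -0.03901605, -0.00359153,  0.11671989,
        0.08140551]), 'effort': array([-8.79497111e-04, -5.28656602e+01, -2.79350138e+01, -4.01362004e-04,
        5.03141375e-03, -9.63606880e-06]), 'eef_pos': array([ 198.67524274, -565.4882535 ,  230.53295729]), 'tool_rot': array([-1.79903938e+02, -1.08039392e-02,  1.93506401e+01]), 'wrist_force': array([-0.76885988,  0.48164987,  0.49339867]), 'torque': array([ 0.01522154,  0.03079498, -0.00878056]), 'finger_force': 0.0, 'opening': 85.51404208322319}
```

View pics/top0.png

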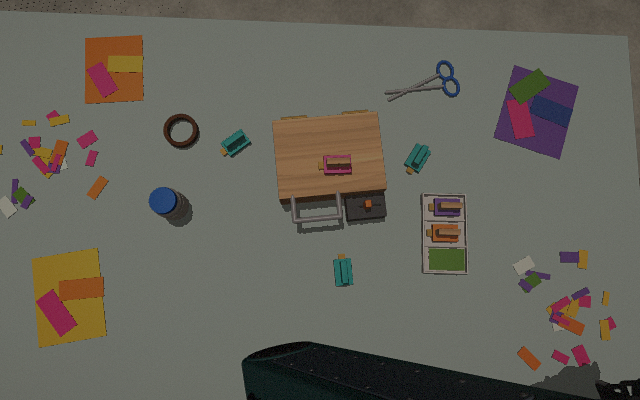

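View pics/side0.png

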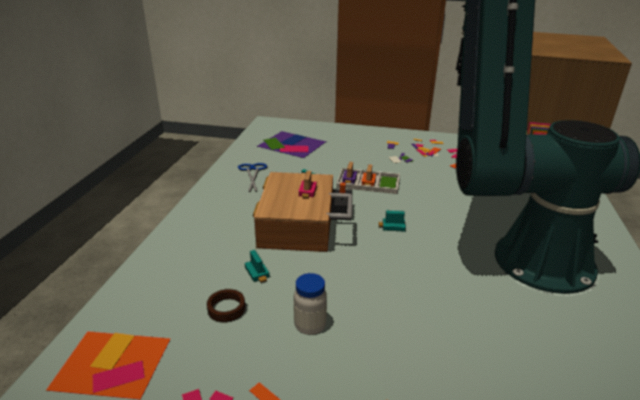

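The top view shows the chest at (330,155), with the pink stamp on its lid at (337,164) and the tab pointing left, towards world +y. The bar is at (316,217), the orange knob at (368,203) and the tray at (445,235). The green liner is at (447,259) and the tray stamps' tabs also point left. The side view agrees.

```bash
cat > h.py <<'E'
import cv2,numpy as np
def load(n): return dict(np.load(n+".npz"))
def snap(n,tag):
    from workcell import env
    s=env.snapshot(n); cv2.imwrite(f"pics/{tag}.png",s["pixels"][:,:,::-1]); d={k:s[k] for k in("pixels","depth","intrinsics","extrinsics")}; np.savez(tag+".npz",**d); return d
def ray(s,uv):
    uv=np.atleast_2d(np.float64(uv)); K=s["intrinsics"]; E=s["extrinsics"]
    d=np.c_[(uv[:,0]-K[0,2])/K[0,0],-(uv[:,1]-K[1,2])/K[1,1],-np.ones(len(uv))]
    return E[:3,3],d@E[:3,:3].T
def onz(s,uv,z):
    o,d=ray(s,uv); return o+d*((z-o[2])/d[:,2])[:,None]
def dep(s,uv):
    uv=np.atleast_2d(uv); o,d=ray(s,uv); i=np.round(uv).astype(int); return o+d*s["depth"][i[:,1],i[:,0]][:,None]
def tri(s1,u1,s2,u2):
    o1,d1=ray(s1,u1);o2,d2=ray(s2,u2);A=np.c_[d1[0],-d2[0]];t=np.linalg.lstsq(A,o2-o1,rcond=None)[0]
    a=o1+d1[0]*t[0];b=o2+d2[0]*t[1];return (a+b)/2,np.linalg.norm(a-b)
def mask(s,lo,hi,roi):
    h=cv2.cvtColor(s["pixels"],cv2.COLOR_RGB2HSV); m=cv2.inRange(h,np.array(lo),np.array(hi)); r=np.zeros_like(m); x0,y0,x1,y1=roi; r[y0:y1,x0:x1]=m[y0:y1,x0:x1]; return r
def blob(m):
    c=max(cv2.findContours(m,cv2.RETR_EXTERNAL,cv2.CHAIN_APPROX_NONE)[0],key=cv2.contourArea); return c
E
python3 - <<'E'
from h import *
t=load("top0");s=load("side0")
im=cv2.imread("pics/top0.png")[105:290,262:482]; cv2.imwrite("pics/c1.png",cv2.resize(im,None,fx=3,fy=3,interpolation=cv2.INTER_CUBIC))
im=cv2.imread("pics/side0.png")[150:260,240:420]; cv2.imwrite("pics/c2.png",cv2.resize(im,None,fx=4,fy=4,interpolation=cv2.INTER_CUBIC))
for n,uv in dict(liner=(447,259),tabletop=(480,300),lid=(300,150),lid2=(370,185),orgrip=(447,233),pinkgrip=(341,165),bar=(316,219),knob=(368,203)).items(): print(n,dep(t,uv).round(1),t["pixels"][uv[1],uv[0]])
E
```

```text
liner [[ 408.2 -318.3    3.6]] [67 89 42]
tabletop [[ 315.7 -396.2   -2.4]] [111 113 106]
lid [[636.4  33.7  95.5]] [130  99  67]
lid2 [[ 562.6 -123.2   95.1]] [134  99  70]
orgrip [[ 465.3 -305.2   52.2]] [131  99  67]
pinkgrip [[598.7 -56.1 126.5]] [64 50 38]
bar [[483.6  -6.2  95.9]] [92 85 85]
knob [[ 522.9 -119.8   91. ]] [133  74  32]
```

View pics/c1.png

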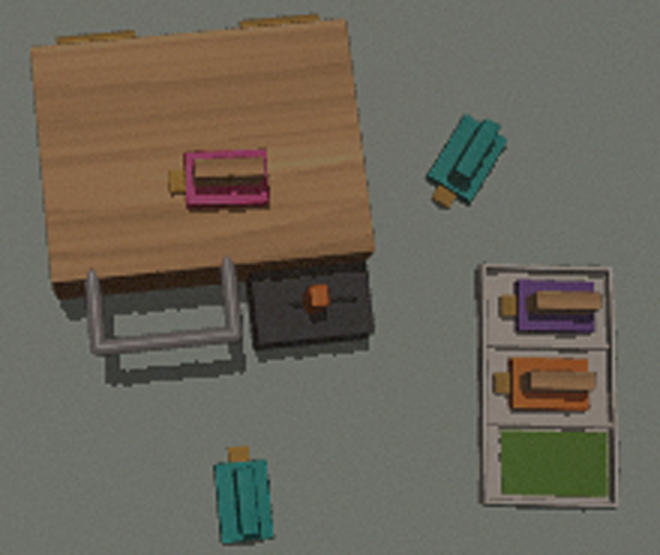

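View pics/c2.png

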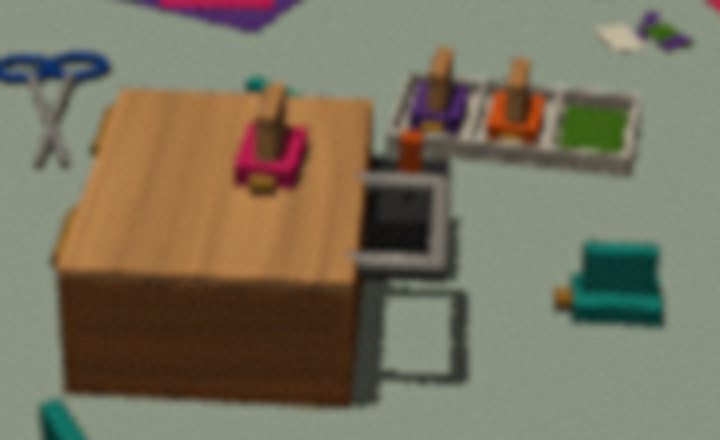

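The top crop shows the pink stamp's base spanning (185-268, 150-207), with the tab at (177,181). The tray's outline is about (480,265)-(615,505) with the liner at (553,462), the knob top is at (318,293), and the bar runs (100,345)-(240,332). The side crop confirms the layout, with the pink grip's top at (272,90).

Run:
```python
from h import *
t=load("top0");s=load("side0")
pm=lambda q,roi:mask(q,(160,110,50),(179,255,255),roi)
def rect(q,m,z):
    c=blob(m).reshape(-1,2); w=onz(q,c,z)[:,:2].astype(np.float32); (cx,cy),(a,b),an=cv2.minAreaRect(w)
    return np.round([cx,cy,a,b,an],1), len(c)
m=pm(t,(310,140,365,185)); print("pink top z111",rect(t,m,111))
m2=pm(s,(290,160,330,215)); print("pink side px",cv2.boundingRect(m2))
g=mask(t,(35,90,40),(70,255,255),(420,235,480,285)); print("liner",rect(t,g,4.6))
gs=mask(s,(35,90,40),(70,255,255),(370,165,405,195))
cen=lambda m:np.array([cv2.moments(m,True)[k] for k in("m10","m01")])/cv2.moments(m,True)["m00"]
print("liner tri",tri(t,cen(g),s,cen(gs)))
o=mask(t,(8,150,60),(16,255,255),(355,190,385,220));print("knob mask",cv2.boundingRect(o),cen(o))
# depth clouds
v,u=np.mgrid[100:290,262:482];uv=np.c_[u.ravel(),v.ravel()];P=dep(t,uv);ok=t["depth"][uv[:,1],uv[:,0]]>0
def sel(n,c,x0,x1,y0,y1,z0,z1):
    k=ok&(P[:,0]>x0)&(P[:,0]<x1)&(P[:,1]>y0)&(P[:,1]<y1)&(P[:,2]>z0)&(P[:,2]<z1);w=P[k]
    print(n,len(w),np.median(w[:,2]).round(1),np.round(sum(map(list,map(np.atleast_1d,sum(cv2.minAreaRect(w[:,:2].astype(np.float32)),()) if 0 else [*cv2.minAreaRect(w[:,:2].astype(np.float32))[0],*cv2.minAreaRect(w[:,:2].astype(np.float32))[1],cv2.minAreaRect(w[:,:2].astype(np.float32))[2]])),[]),1)); return w
sel("grip",0,540,660,-110,-10,138,155)
sel("base",0,540,660,-110,-10,103,155)
sel("lid",0,450,760,-160,110,85,103)
sel("knob",0,500,545,-140,-100,82,100)
b=sel("bar",0,440,505,-75,60,80,105)
tr=sel("tray rim",0,340,540,-400,-220,12,24)
sel("tray+",0,340,540,-400,-220,9,60)
sel("og",0,440,485,-340,-250,42,60)
sel("pg",0,485,530,-340,-250,42,60)
```

```text
pink top z111 (array([603.8, -48.6,  42. ,  59.6,   4.7]), 88)
pink side px (299, 181, 17, 16)
liner (array([ 407. , -316.2,   48.8,   83. ,    1.6]), 108)
liner tri (array([ 408.23402812, -315.03259337,    8.55493577]), np.float64(0.9612838545850129))
knob mask (365, 200, 7, 7) [367.93181818 203.02272727]
grip 148 142.8 [605.1 -48.5  14.4  47.9   5.7]
base 512 111.5 [604.5 -44.9  41.3  67.3   4.4]
lid 8602 93.3 [606.  -33.7 243.5 240.6   7.6]
knob 50 89.9 [ 522.3 -120.1   15.5   14.1    4.5]
bar 344 93.0 [492.4  -7.4  30.9 111.6   3.6]
tray rim 969 16.8 [ 457.9 -309.8  164.9  107.3    0.9]
tray+ 1459 17.5 [ 457.7 -310.4  164.7  108.3    0.5]
og 136 52.0 [ 468.2 -309.7   13.3   49.7    1.8]
pg 77 51.8 [ 526.5 -315.2    6.7   48.8    0.6]
```

>>> {"api": "apply_moves", "payload": {"increments": [20.3,25.9,0,0,0,0.0658,20.3,25.9,0,0,0,0.0658,20.3,25.9,0,0,0,0.0658,20.3,25.9,0,0,0,0.0658,20.3,25.9,0,0,0,0.0658], "hand": 0.0, "squeeze": 40}}

```text
t: 0.52
eef_pos: [300.8, -435.0, 230.9]
tool_rot: [-179.9, -0.0, 38.4]
wrist_force: [0.5, -0.3, -0.7]
opening: 42.4
finger_force: 0.0
```

>>> {"api": "apply_moves", "payload": {"increments": [20.3,25.9,0,0,0,0.0658,20.3,25.9,0,0,0,0.0658,20.3,25.9,0,0,0,0.0658,20.3,25.9,0,0,0,0.0658,20.3,25.9,0,0,0,0.0658]}}

```text
t: 0.93
eef_pos: [402.3, -305.5, 231.0]
tool_rot: [-180.0, -0.0, 57.2]
wrist_force: [-0.0, 0.1, -0.1]
opening: 42.6
finger_force: 0.0
```

>>> {"api": "apply_moves", "payload": {"increments": [20.3,25.9,0,0,0,0.0658,20.3,25.9,0,0,0,0.0658,20.3,25.9,0,0,0,0.0658,20.3,25.9,0,0,0,0.0658,20.3,25.9,0,0,0,0.0658]}}

```text
t: 1.35
eef_pos: [503.8, -176.0, 231.0]
tool_rot: [-180.0, -0.0, 76.1]
wrist_force: [0.7, -1.0, 0.3]
opening: 42.2
finger_force: 0.0
```

>>> {"api": "apply_moves", "payload": {"increments": [20.3,25.9,0,0,0,0.0658,20.3,25.9,0,0,0,0.0658,20.3,25.9,0,0,0,0.0658,20.3,25.9,0,0,0,0.0658,20.3,25.9,0,0,0,0.0658]}}

```text
t: 1.77
eef_pos: [605.3, -46.5, 230.8]
tool_rot: [-179.9, -0.0, 95.0]
wrist_force: [0.4, -0.6, -0.1]
opening: 42.5
finger_force: 0.0
```

>>> {"api": "apply_moves", "payload": {"increments": [0,0,0,0,0,0,0,0,0,0,0,0]}}

```text
t: 1.93
eef_pos: [605.3, -46.6, 230.6]
tool_rot: [-179.9, -0.0, 94.9]
wrist_force: [0.4, -0.8, -1.0]
opening: 42.6
finger_force: 0.0
```

>>> {"api": "apply_moves", "payload": {"increments": [-0.2,-0.4,-22.8,0,0,0,-0.2,-0.4,-22.8,0,0,0,-0.2,-0.4,-22.8,0,0,0,-0.2,-0.4,-22.8,0,0,0,-0.2,-0.4,-22.8,0,0,0]}}

```text
t: 2.35
eef_pos: [602.6, -51.3, 116.2]
tool_rot: [-179.9, 0.0, 94.6]
wrist_force: [-0.2, 0.7, -0.0]
opening: 42.7
finger_force: 0.0
```

>>> {"api": "apply_moves", "payload": {"increments": [0,0,0,0,0,0,0,0,0,0,0,0,0,0,0,0,0,0,0,0,0,0,0,0], "hand": 1}}

```text
t: 2.68
eef_pos: [604.7, -50.7, 118.9]
tool_rot: [179.9, 0.0, 94.7]
wrist_force: [1.1, -0.6, -0.9]
opening: 13.4
finger_force: 41.7
```

>>> {"api": "apply_moves", "payload": {"increments": [0,0,10,0,0,0,0,0,10,0,0,0,0,0,0,0,0,0]}}

```text
t: 2.93
eef_pos: [606.0, -50.4, 140.8]
tool_rot: [179.7, 0.1, 94.8]
wrist_force: [0.2, -0.5, -1.2]
opening: 13.0
finger_force: 41.8
```

Run:
```python
from h import *
snap("side","s1");t=snap("top","t1")
im=cv2.imread("pics/s1.png")[100:260,240:420]; cv2.imwrite("pics/c3.png",cv2.resize(im,None,fx=3.5,fy=3.5,interpolation=cv2.INTER_CUBIC))
```

```text
(no output)
```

View pics/c3.png

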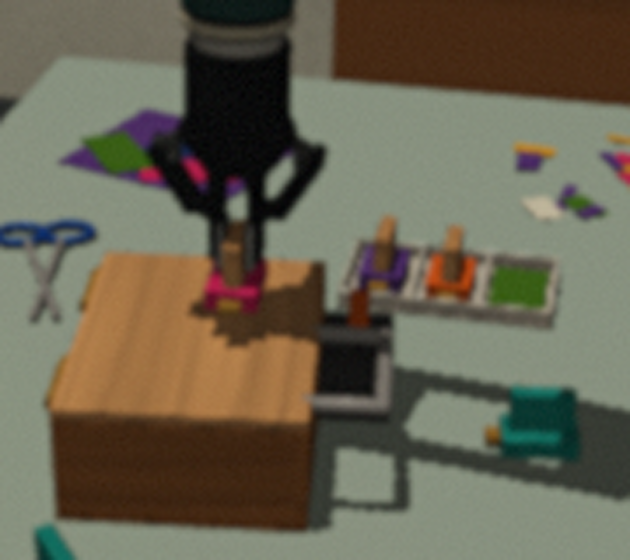

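The stamp is lifted: its shadow has separated on the lid and it hangs level. Carrying it to the tray.

>>> {"api": "apply_moves", "payload": {"increments": [0,0,15,0,0,0,0,0,15,0,0,0,-10,-14,0,0,0,-0.01,-18,-25,0,0,0,-0.01,-18,-25,0,0,0,-0.01]}}

```text
t: 3.45
eef_pos: [557.8, -114.1, 167.6]
tool_rot: [180.0, 0.0, 93.1]
wrist_force: [0.5, -0.7, -1.5]
opening: 13.4
finger_force: 41.9
```

>>> {"api": "apply_moves", "payload": {"increments": [-23,-32,0,0,0,-0.01,-23,-32,0,0,0,-0.01,-23,-32,0,0,0,-0.01,-23,-32,0,0,0,0,-18,-25,0,0,0,0]}}

```text
t: 3.87
eef_pos: [445.9, -268.8, 167.3]
tool_rot: [-180.0, 0.0, 91.3]
wrist_force: [1.2, -0.2, -0.7]
opening: 12.9
finger_force: 41.9
```

>>> {"api": "apply_moves", "payload": {"increments": [-18,-25,0,0,0,0,-16,-22,0,0,0,0,-8.5,-9.6,0,0,0,0,0,0,0,0,0,0,0,0,0,0,0,0]}}

```text
t: 4.28
eef_pos: [405.2, -323.5, 167.2]
tool_rot: [180.0, -0.0, 91.2]
wrist_force: [0.4, 0.1, -2.1]
opening: 13.3
finger_force: 41.9
```

Run:
```python
from h import *
from workcell import env
s=snap("side","s2");t=snap("top","t2");st=env.get_state()
print(st["eef_pos"].round(1),st["tool_rot"].round(1))
im=cv2.imread("pics/s2.png")[80:240,320:480]; cv2.imwrite("pics/c4.png",cv2.resize(im,None,fx=3.5,fy=3.5,interpolation=cv2.INTER_CUBIC))
m=mask(s,(165,110,50),(179,255,255),(340,100,440,200));print(cv2.boundingRect(m))
```

```text
[ 405.9 -322.6  167.2] [180.   -0.   91.3]
(344, 133, 90, 49)
```

View pics/c4.png

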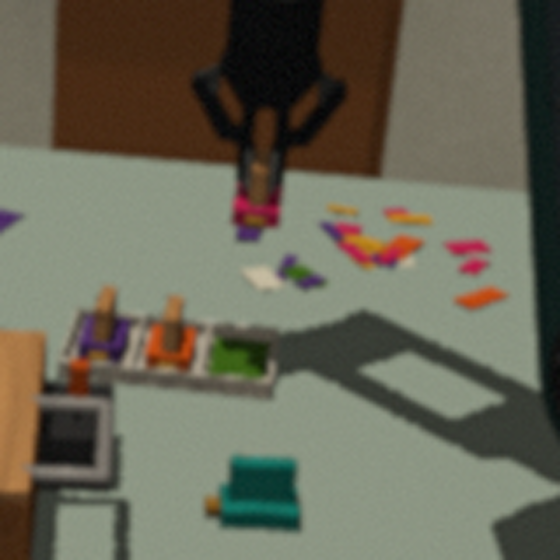

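The stamp hangs level above the tray, with pink at crop (257,207) and the tab facing the camera (+y). The liner below is at (240,355). Lowering.

>>> {"api": "apply_moves", "payload": {"increments": [0.4,0,-24,0,0,0,0.4,0,-24,0,0,0,0.4,0,-24,0,0,0,0.4,0,-24,0,0,0,0.4,0,-20,0,0,0]}}

```text
t: 4.8
eef_pos: [408.0, -322.0, 49.9]
tool_rot: [-180.0, -0.0, 91.4]
wrist_force: [-0.9, -0.4, -1.8]
opening: 13.5
finger_force: 41.9
```

>>> {"api": "apply_moves", "payload": {"increments": [0,0,-9,0,0,0,0,0,-6,0,0,0,0,0,-4,0,0,0,0,0,-2,0,0,0,0,0,0,0,0,0]}}

```text
t: 5.22
eef_pos: [407.9, -323.9, 30.7]
tool_rot: [180.0, 0.0, 91.3]
wrist_force: [-0.2, 0.0, -0.2]
opening: 13.6
finger_force: 41.9
```

>>> {"api": "apply_moves", "payload": {"increments": [0,0,-1.5,0,0,0,0,0,-1.5,0,0,0,0,0,0,0,0,0]}}

```text
t: 5.47
eef_pos: [407.5, -323.9, 27.6]
tool_rot: [180.0, 0.0, 91.3]
wrist_force: [0.2, -0.1, -0.6]
opening: 13.4
finger_force: 41.9
```

>>> {"api": "apply_moves", "payload": {"increments": [0,0,-1,0,0,0,0,0,-1,0,0,0,0,0,0,0,0,0]}}

```text
t: 5.72
eef_pos: [407.6, -324.0, 26.4]
tool_rot: [180.0, 0.0, 91.3]
wrist_force: [-1.9, 1.8, 11.1]
opening: 13.1
finger_force: 43.6
```

Contact at 11 N. Release and rise.

>>> {"api": "apply_moves", "payload": {"increments": [0,0,0,0,0,0,0,0,0,0,0,0,0,0,0,0,0,0], "hand": 0.2}}

```text
t: 5.97
eef_pos: [407.4, -323.8, 25.4]
tool_rot: [180.0, 0.0, 91.3]
wrist_force: [0.6, 0.4, 0.6]
opening: 33.8
finger_force: 0.0
```

>>> {"api": "apply_moves", "payload": {"increments": [0,0,15,0,0,0,0,0,25,0,0,0,0,0,35,0,0,0,0,0,35,0,0,0,0,0,35,0,0,0]}}

```text
t: 6.38
eef_pos: [406.9, -323.2, 171.4]
tool_rot: [-179.9, -0.1, 91.3]
wrist_force: [0.9, -0.6, -0.5]
opening: 34.2
finger_force: 0.0
```

>>> {"api": "apply_moves", "payload": {"increments": [-20,20,15,0,0,0,-20,30,0,0,0,0,-10,40,0,0,0,0,0,40,0,0,0,0,0,40,0,0,0,0]}}

```text
t: 6.8
eef_pos: [356.1, -152.2, 185.3]
tool_rot: [-180.0, -0.0, 91.2]
wrist_force: [1.9, -0.6, 0.1]
opening: 34.2
finger_force: 0.0
```

Run:
```python
from h import *
s=snap("side","s3");t=snap("top","t3")
im=cv2.imread("pics/t3.png")[100:290,262:482]; cv2.imwrite("pics/c5.png",cv2.resize(im,None,fx=3,fy=3,interpolation=cv2.INTER_CUBIC))
m=mask(t,(160,110,50),(179,255,255),(425,240,475,275)); c=blob(m).reshape(-1,2)
print("stamp",cv2.minAreaRect(onz(t,c,20.6)[:,:2].astype(np.float32)))
v,u=np.mgrid[240:275,420:475];uv=np.c_[u.ravel(),v.ravel()];P=dep(t,uv);k=P[:,2]>42;print("griptop",np.median(P[k,2]),P[k].mean(0))
# chest: lid corners by depth band, bar
t0=load("top0")
h=cv2.cvtColor(t0["pixels"],cv2.COLOR_RGB2HSV)
v,u=np.mgrid[100:230,262:400];uv=np.c_[u.ravel(),v.ravel()];P=dep(t0,uv);hh=h[uv[:,1],uv[:,0]]
print("wood hsv",h[150,300],h[218,316]); w=P[(P[:,2]>88)&(P[:,2]<150)&(hh[:,1]>70)&(P[:,0]>515)&(hh[:,2]>75)]
k=np.zeros((400,640),np.uint8)
for a,b in zip(uv,(P[:,2]>88)&(hh[:,1]>70)&(hh[:,2]>75)): k[a[1],a[0]]=255*b
c=blob(cv2.morphologyEx(k,cv2.MORPH_OPEN,np.ones((7,7)))).reshape(-1,2); print("lid",cv2.minAreaRect(onz(t0,c,95)[:,:2].astype(np.float32)))
print("bar ends z96",onz(t0,[[100/3+262,345/3+105],[240/3+262,332/3+105]],96).round(1),"z90 knob",onz(t0,[[367.9,203]],90))
k=(hh[:,1]<50)&(P[:,2]>82)&(P[:,2]<102)&(P[:,1]<20)&(P[:,1]>-30)&(P[:,0]<510);print("bar mid",P[k].mean(0),P[k].std(0),k.sum())
```

```text
stamp ((420.6171569824219, -324.4066467285156), (11.504314422607422, 49.14845275878906), 1.6335930824279785)
griptop 588.9204864524519 [ 389.75718254 -154.16069923  549.70955876]
wood hsv [ 15 124 130] [  3  18 125]
lid ((629.7546997070312, -30.201141357421875), (179.04718017578125, 238.70323181152344), 7.473262786865234)
bar ends z96 [[480.1  38.6  96. ]
 [492.6 -62.6  96. ]] z90 knob [[ 523.0694872  -119.66273535   90.        ]]
bar mid [485.16001047  -4.4183594   92.9132117 ] [ 3.98131386 14.51436602  2.59674814] 127
```

View pics/c5.png

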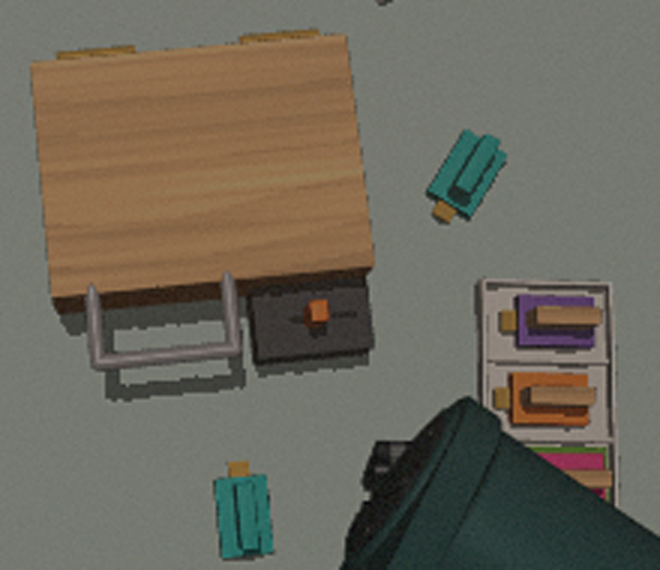

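The stamp sits in the green compartment, as the pink showing beside the arm at crop (575,480) indicates. The bar's middle is at crop (170,355). Going to the bar tilted 30° forward, with the chest yaw at about 7.3°.

>>> {"api": "apply_moves", "payload": {"increments": [18.6,27.4,-6,0,0,0.021,18.6,27.4,-6,0,0,0.021,18.6,27.4,-6,0,0,0.021,18.6,27.4,-6,0,0,0.021,18.6,27.4,-6,0,0,0.022]}}

```text
t: 7.32
eef_pos: [451.4, -15.7, 155.0]
tool_rot: [180.0, 0.0, 97.4]
wrist_force: [0.2, -0.2, 0.1]
opening: 34.2
finger_force: 0.0
```

>>> {"api": "apply_moves", "payload": {"increments": [0,0,0,0.0133,-0.104,0,0,0,0,0.0133,-0.104,0,0,0,0,0.0133,-0.104,0,0,0,0,0.0133,-0.104,0,0,0,0,0.0133,-0.104,0]}}

```text
t: 7.73
eef_pos: [449.8, -12.2, 154.4]
tool_rot: [153.7, -0.5, 97.9]
wrist_force: [0.5, 1.7, -1.1]
opening: 34.3
finger_force: 0.0
```

>>> {"api": "apply_moves", "payload": {"increments": [0,0,0,0,0,0,0,0,0,0,0,0]}}

```text
t: 7.9
eef_pos: [450.9, -12.6, 154.5]
tool_rot: [153.9, -0.7, 97.7]
wrist_force: [-0.0, -0.2, 1.1]
opening: 33.9
finger_force: 0.0
```

Run:
```python
from h import *
from workcell import env
from scipy.spatial.transform import Rotation as R
s=snap("side","s4");t=snap("top","t4");st=env.get_state()
print(st["q"].round(1),st["eef_pos"].round(1),R.from_euler("xyz",st["tool_rot"],degrees=True).as_matrix().round(3))
m=mask(t,(160,110,50),(179,255,255),(425,235,475,290)); c=blob(m).reshape(-1,2)
print("stamp",cv2.minAreaRect(onz(t,c,20.6)[:,:2].astype(np.float32)))
a=cv2.imread("pics/s4.png")[80:260,240:420];b=cv2.imread("pics/t4.png")[130:290,302:482]
cv2.imwrite("pics/c6.png",np.hstack([cv2.resize(a,(400,400)),cv2.resize(b,(400,400))]))
```

```text
[-21.2   5.3 129.5  31.2  25.4 -55. ] [452.9 -12.9 155.4] [[-0.137  0.889  0.436]
 [ 0.991  0.118  0.069]
 [ 0.01   0.442 -0.897]]
stamp ((406.7852478027344, -319.9456787109375), (38.96221160888672, 60.86503219604492), 1.5755795240402222)
```

View pics/c6.png

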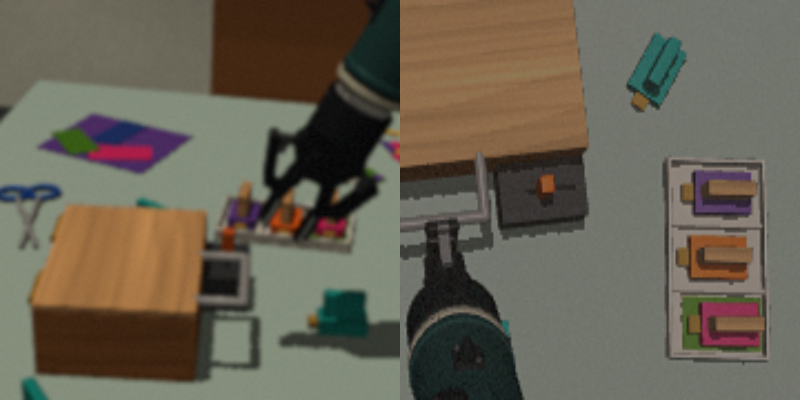

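The stamp is in its compartment, with its base centre at (407,-320) against the liner at (407,-316) and the tab to the left like the others. The gripper is just in front of and above the bar, so I'm advancing along its axis.

>>> {"api": "apply_moves", "payload": {"increments": [10,0.6,-15.6,0,0,0,8.2,0.6,-15.6,0,0,0,8,0.6,-15.6,0,0,0,7.5,0.6,-15.6,0,0,0,7.3,0.6,-15.6,0,0,0]}}

```text
t: 8.42
eef_pos: [495.3, -9.1, 76.6]
tool_rot: [153.7, -0.6, 98.0]
wrist_force: [-0.4, 0.4, 0.4]
opening: 34.0
finger_force: 0.0
```

>>> {"api": "apply_moves", "payload": {"increments": [0,0,0,0,0,0,0,0,0,0,0,0]}}

```text
t: 8.58
eef_pos: [493.7, -8.5, 76.4]
tool_rot: [153.8, -0.7, 98.0]
wrist_force: [-0.6, 0.1, -0.1]
opening: 34.3
finger_force: 0.0
```

Run:
```python
from h import *
from workcell import env
s=snap("side","s5");t=snap("top","t5");st=env.get_state()
print(st["q"].round(1),st["eef_pos"].round(1),st["tool_rot"].round(1),st["wrist_force"])
a=cv2.imread("pics/s5.png")[130:250,280:400];b=cv2.imread("pics/t5.png")[170:270,270:370]
cv2.imwrite("pics/c7.png",np.hstack([cv2.resize(a,(400,400)),cv2.resize(b,(400,400))]))
```

```text
[-18.   19.4 130.3  61.   13.4 -83.8] [493.2  -8.7  77.5] [153.7  -0.6  98. ] [ 0.65536049 -0.09064023 -0.2557515 ]
```

View pics/c7.png

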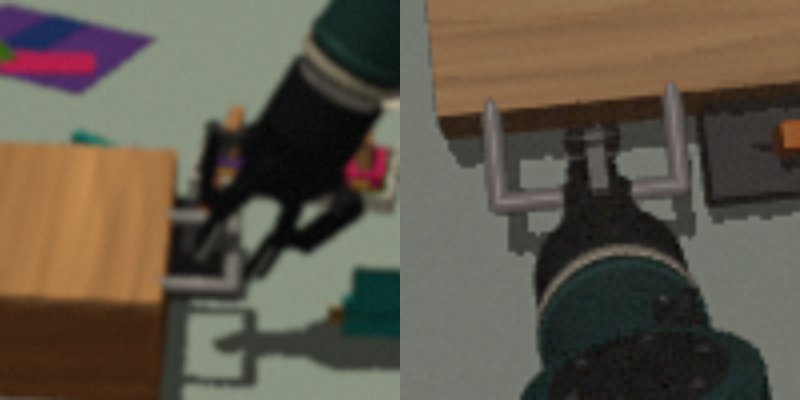

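The fingers straddle the bar: the rear one is in the gap at (190,150) and the front one is outside. Closing.

>>> {"api": "apply_moves", "payload": {"increments": [0,0,0,0,0,0,0,0,0,0,0,0,0,0,0,0,0,0,0,0,0,0,0,0], "hand": 1, "squeeze": 60}}

```text
t: 9.02
eef_pos: [492.6, -9.0, 77.8]
tool_rot: [153.7, -0.6, 97.9]
wrist_force: [-3.6, -1.3, 7.1]
opening: 9.7
finger_force: 58.5
```

>>> {"api": "apply_moves", "payload": {"increments": [0,0,2,0,0,0,0,0,2,0,0,0,0,0,0,0,0,0]}}

```text
t: 9.27
eef_pos: [492.7, -9.0, 81.6]
tool_rot: [153.7, -0.6, 97.9]
wrist_force: [0.8, -0.7, -1.2]
opening: 9.6
finger_force: 58.6
```

>>> {"api": "apply_moves", "payload": {"increments": [0,0,2,0,0,0,0,0,2,0,0,0,0,0,0,0,0,0]}}

```text
t: 9.52
eef_pos: [492.8, -9.0, 85.3]
tool_rot: [153.7, -0.6, 97.9]
wrist_force: [2.2, 0.3, -3.1]
opening: 9.3
finger_force: 58.6
```

>>> {"api": "apply_moves", "payload": {"increments": [0,0,2,0,0,0,0,0,1,0,0,0,0,0,0,0,0,0]}}

```text
t: 9.77
eef_pos: [492.8, -9.0, 87.4]
tool_rot: [153.8, -0.6, 97.9]
wrist_force: [10.0, 1.5, -20.3]
opening: 9.8
finger_force: 58.7
```

The force jumped to 20 N at about 9 mm, so the catch is caught. Lower, release, retreat, straighten the tool, then go to the +y side of the knob.

>>> {"api": "apply_moves", "payload": {"increments": [0,0,-4,0,0,0,0,0,-4,0,0,0,0,0,-3,0,0,0,0,0,0,0,0,0]}}

```text
t: 10.1
eef_pos: [492.7, -9.0, 77.6]
tool_rot: [153.7, -0.6, 97.9]
wrist_force: [-6.2, -0.8, 15.8]
opening: 10.0
finger_force: 62.9
```

>>> {"api": "apply_moves", "payload": {"increments": [0,0,0,0,0,0,0,0,0,0,0,0,0,0,0,0,0,0,0,0,0,0,0,0], "hand": 0.2}}

```text
t: 10.43
eef_pos: [492.5, -8.9, 76.9]
tool_rot: [153.8, -0.6, 97.9]
wrist_force: [-0.2, -0.2, 0.0]
opening: 34.3
finger_force: 0.0
```

>>> {"api": "apply_moves", "payload": {"increments": [-7.8,-1.2,16.2,0,0,0,-7.8,-1.2,16.2,0,0,0,-7.8,-1.2,16.2,0,0,0,-7.8,-1.2,16.2,0,0,0,-7.8,-1.2,16.2,0,0,0]}}

```text
t: 10.85
eef_pos: [452.7, -15.0, 158.2]
tool_rot: [153.8, -0.6, 97.9]
wrist_force: [0.7, -0.3, -0.1]
opening: 34.2
finger_force: 0.0
```

>>> {"api": "apply_moves", "payload": {"increments": [0,0,0,-0.0116,0.0906,0,0,0,0,-0.0116,0.0906,0,0,0,0,-0.0116,0.0906,0,0,0,0,-0.0116,0.0906,0,0,0,0,-0.0116,0.0906,0], "hand": 1}}

```text
t: 11.27
eef_pos: [454.0, -13.8, 158.5]
tool_rot: [178.8, -1.0, 97.6]
wrist_force: [0.7, 0.6, -1.5]
opening: 0.3
finger_force: 0.0
```

>>> {"api": "apply_moves", "payload": {"increments": [12,-15,0,0,0,0,12,-15,0,0,0,0,12,-15,0,0,0,0,12,-15,0,0,0,0,12,-15,0,0,0,0]}}

```text
t: 11.68
eef_pos: [514.1, -89.0, 157.3]
tool_rot: [178.7, -1.1, 97.7]
wrist_force: [0.4, 0.6, -0.2]
opening: -0.3
finger_force: 0.0
```

>>> {"api": "apply_moves", "payload": {"increments": [0,0,0,0,0,0,0,0,0,0,0,0]}}

```text
t: 11.85
eef_pos: [514.0, -88.8, 157.3]
tool_rot: [178.6, -1.1, 97.6]
wrist_force: [0.7, 0.6, 0.5]
opening: -0.2
finger_force: 0.0
```

Down beside the knob, then push along chest -y.

>>> {"api": "apply_moves", "payload": {"increments": [0.5,0,-20,0,0,0,0.5,0,-20,0,0,0,0,0,-20,0,0,0,0,0,-20,0,0,0,0,0,0,0,0,0]}}

```text
t: 12.27
eef_pos: [510.9, -86.5, 74.6]
tool_rot: [179.0, -1.3, 97.7]
wrist_force: [-0.8, 0.3, 0.0]
opening: -0.2
finger_force: 0.0
```

>>> {"api": "apply_moves", "payload": {"increments": [0.6,-5,0,0,0,0,0.6,-5,0,0,0,0,0.4,-3,0,0,0,0,0,0,0,0,0,0]}}

```text
t: 12.6
eef_pos: [517.7, -102.5, 79.0]
tool_rot: [178.5, -1.0, 97.6]
wrist_force: [0.9, 0.3, 0.4]
opening: 0.3
finger_force: 0.0
```

>>> {"api": "apply_moves", "payload": {"increments": [0.4,-3,0,0,0,0,0.4,-3,0,0,0,0,0.4,-3,0,0,0,0,0.4,-3,0,0,0,0,0,0,0,0,0,0]}}

```text
t: 13.02
eef_pos: [518.2, -113.7, 77.9]
tool_rot: [178.6, -1.1, 97.6]
wrist_force: [0.5, 2.8, 0.6]
opening: 0.2
finger_force: 1.0
```

>>> {"api": "apply_moves", "payload": {"increments": [0.3,-2,0,0,0,0,0.3,-2,0,0,0,0,0,0,0,0,0,0]}}

```text
t: 13.27
eef_pos: [518.6, -117.6, 77.7]
tool_rot: [178.6, -1.1, 97.7]
wrist_force: [0.1, 2.9, 2.3]
opening: -0.1
finger_force: 1.4
```

>>> {"api": "apply_moves", "payload": {"increments": [0.3,-2,0,0,0,0,0.2,-1.5,0,0,0,0,0,0,0,0,0,0]}}

```text
t: 13.52
eef_pos: [518.8, -118.8, 77.5]
tool_rot: [178.6, -1.3, 97.6]
wrist_force: [1.0, 12.3, 3.9]
opening: -0.3
finger_force: 6.1
```

>>> {"api": "apply_moves", "payload": {"increments": [0.1,-1,0,0,0,0,0.1,-1,0,0,0,0,0,0,0,0,0,0]}}

```text
t: 13.77
eef_pos: [518.8, -119.1, 77.4]
tool_rot: [178.6, -1.5, 97.6]
wrist_force: [3.2, 17.9, 5.2]
opening: -0.2
finger_force: 9.4
```

>>> {"api": "apply_moves", "payload": {"increments": [-0.6,5,0,0,0,0,-1,8,0,0,0,0,-0.5,4,0,0,0,0,0,0,10,0,0,0,0,0,20,0,0,0]}}

```text
t: 14.18
eef_pos: [515.4, -105.5, 106.5]
tool_rot: [178.9, -1.2, 97.7]
wrist_force: [0.8, 0.6, 0.2]
opening: 0.0
finger_force: 0.0
```

>>> {"api": "apply_moves", "payload": {"increments": [0,0,25,0,0,0,0,0,25,0,0,0,-12,16,0,0,0,0,-12,17,0,0,0,0,-12,17,0,0,0,0], "hand": 0.2}}

```text
t: 14.6
eef_pos: [481.6, -56.4, 159.1]
tool_rot: [178.5, -1.0, 97.6]
wrist_force: [0.6, -0.2, -0.1]
opening: 34.1
finger_force: 0.0
```

>>> {"api": "apply_moves", "payload": {"increments": [-12,17,0,0,0,0,-12,17,0,0,0,0,-5,6,0,0,0,0,0,0,0,0,0,0]}}

```text
t: 14.93
eef_pos: [451.0, -15.2, 158.1]
tool_rot: [178.6, -1.1, 97.8]
wrist_force: [0.9, -0.4, 0.5]
opening: 34.1
finger_force: 0.0
```

>>> {"api": "apply_moves", "payload": {"increments": [0,0,0,0.012,-0.09,0,0,0,0,0.012,-0.09,0,0,0,0,0.012,-0.09,0,0,0,0,0.012,-0.09,0,0,0,0,0.012,-0.06,0]}}

```text
t: 15.35
eef_pos: [452.2, -17.4, 158.2]
tool_rot: [154.1, -1.0, 98.1]
wrist_force: [0.7, 1.4, 0.7]
opening: 34.2
finger_force: 0.0
```

>>> {"api": "apply_moves", "payload": {"increments": [0,0,0,0,0,0,0,0,0,0,0,0]}}

```text
t: 15.52
eef_pos: [452.3, -17.2, 157.8]
tool_rot: [154.4, -1.2, 97.9]
wrist_force: [0.1, -0.5, -0.5]
opening: 34.2
finger_force: 0.0
```

>>> {"api": "apply_moves", "payload": {"increments": [8.2,1.4,-16.2,0,0,0,8.2,1.4,-16.2,0,0,0,8,1.4,-16.2,0,0,0,8,1.4,-16.2,0,0,0,8,1.4,-16.2,0,0,0]}}

```text
t: 15.93
eef_pos: [496.2, -9.3, 76.5]
tool_rot: [154.2, -1.1, 98.2]
wrist_force: [1.0, 0.5, -0.0]
opening: 34.3
finger_force: 0.0
```

>>> {"api": "apply_moves", "payload": {"increments": [0,0,0,0,0,0,0,0,0,0,0,0]}}

```text
t: 16.1
eef_pos: [494.4, -8.7, 76.3]
tool_rot: [154.3, -1.3, 98.2]
wrist_force: [0.6, 0.2, -0.3]
opening: 34.4
finger_force: 0.0
```

>>> {"api": "apply_moves", "payload": {"increments": [0,0,0,0,0,0,0,0,0,0,0,0,0,0,0,0,0,0,0,0,0,0,0,0], "hand": 1}}

```text
t: 16.43
eef_pos: [492.7, -9.0, 77.5]
tool_rot: [154.2, -1.2, 98.1]
wrist_force: [-1.3, -0.6, -1.0]
opening: 9.6
finger_force: 58.5
```

>>> {"api": "apply_moves", "payload": {"increments": [0,0,4,0,0,0,0,0,4,0,0,0,0,0,3,0,0,0,0,0,0,0,0,0]}}

```text
t: 16.77
eef_pos: [493.1, -9.0, 88.7]
tool_rot: [154.2, -1.2, 98.1]
wrist_force: [1.5, 0.2, -3.0]
opening: 9.9
finger_force: 58.7
```

Only 3 N at 11 mm of lift, so the lid is free. Computing the arc.

Run:
```python
import numpy as np
from scipy.spatial.transform import Rotation as R
e=np.array([-.127,.992,0]);h=np.array([719,-18,85.]);p=np.array([493,-9,88.])
prev=p
for i in range(1,21):
    n=h+R.from_rotvec(e*.05*i).apply(p-h); print((n-prev).round(1).tolist(),end=" "); prev=n
print(prev)
```

```text
[0.4, 0.1, 11.1] [1.0, 0.1, 11.1] [1.5, 0.2, 11.0] [2.1, 0.3, 11.0] [2.6, 0.3, 10.8] [3.1, 0.4, 10.7] [3.7, 0.5, 10.5] [4.2, 0.5, 10.3] [4.7, 0.6, 10.1] [5.2, 0.7, 9.8] [5.7, 0.7, 9.6] [6.1, 0.8, 9.3] [6.6, 0.8, 9.0] [7.0, 0.9, 8.6] [7.4, 1.0, 8.2] [7.8, 1.0, 7.9] [8.2, 1.1, 7.5] [8.6, 1.1, 7.0] [8.9, 1.1, 6.6] [9.2, 1.2, 6.1] [597.21729742   4.34233546 274.30344265]
```

>>> {"api": "apply_moves", "payload": {"increments": [0.4,0.1,11.1,-0.0064,0.0496,0,1.0,0.1,11.1,-0.0064,0.0496,0,1.5,0.2,11,-0.0064,0.0496,0,2.1,0.3,11,-0.0064,0.0496,0,2.6,0.3,10.8,-0.0064,0.0496,0]}}

```text
t: 17.18
eef_pos: [498.3, -7.8, 133.3]
tool_rot: [166.3, -1.6, 98.2]
wrist_force: [-6.8, -17.9, -1.5]
opening: 9.4
finger_force: 59.8
```

>>> {"api": "apply_moves", "payload": {"increments": [3.1,0.4,10.7,-0.0064,0.0496,0,3.7,0.5,10.5,-0.0064,0.0496,0,4.2,0.5,10.3,-0.0064,0.0496,0,4.7,0.6,10.1,-0.0064,0.0496,0,5.2,0.7,9.8,-0.0064,0.0496,0]}}

```text
t: 17.6
eef_pos: [516.4, -5.4, 185.0]
tool_rot: [-179.0, -1.7, 97.7]
wrist_force: [-13.7, -18.3, 6.5]
opening: 9.8
finger_force: 60.5
```

>>> {"api": "apply_moves", "payload": {"increments": [5.2,0.2,9.6,-0.0064,0.0496,0,5.8,0.2,9.3,-0.0064,0.0496,0,6.3,0.3,9.0,-0.0064,0.0496,0,6.8,0.4,8.6,-0.0064,0.0496,0,7.3,0.4,8.2,-0.0064,0.0496,0]}}

```text
t: 18.02
eef_pos: [547.3, -1.6, 231.5]
tool_rot: [-164.6, -2.0, 97.1]
wrist_force: [-15.6, -6.4, 12.5]
opening: 10.0
finger_force: 60.6
```

>>> {"api": "apply_moves", "payload": {"increments": [0,0,0,0,0,0,0,0,0,0,0,0]}}

```text
t: 18.18
eef_pos: [547.2, -1.5, 231.3]
tool_rot: [-164.6, -2.0, 97.1]
wrist_force: [-18.5, -9.2, 16.2]
opening: 9.8
finger_force: 61.3
```

>>> {"api": "apply_moves", "payload": {"increments": [6.8,0.4,8.5,-0.0064,0.0496,0,7.5,0.6,8.0,-0.0064,0.0496,0,8.2,0.8,7.3,-0.0064,0.0496,0,8.6,0.9,6.8,-0.0064,0.0496,0,9,1,6.2,-0.0064,0.0496,0]}}

```text
t: 18.6
eef_pos: [590.1, 4.0, 269.8]
tool_rot: [-150.5, -2.0, 96.5]
wrist_force: [-10.2, -3.1, 12.3]
opening: 9.8
finger_force: 61.5
```

>>> {"api": "apply_moves", "payload": {"increments": [0,0,0,0,0,0,0,0,0,0,0,0,0,0,0,0,0,0]}}

```text
t: 18.85
eef_pos: [590.2, 3.9, 269.9]
tool_rot: [-150.7, -2.0, 96.5]
wrist_force: [-10.8, -2.3, 16.2]
opening: 9.1
finger_force: 61.7
```

Run:
```python
from h import *
from workcell import env
s=snap("side","s6");t=snap("top","t6");st=env.get_state()
print(st["q"].round(1),st["qd"].round(2),st["eef_pos"].round(1),st["tool_rot"].round(1),st["wrist_force"].round(1))
a=cv2.imread("pics/s6.png")[80:280,220:420];b=cv2.imread("pics/t6.png")[90:290,272:472]
cv2.imwrite("pics/c8.png",np.hstack([cv2.resize(a,(400,400)),cv2.resize(b,(400,400))]))
m=mask(t,(160,110,50),(179,255,255),(425,235,475,290)); c=blob(m).reshape(-1,2)
print("stamp",cv2.minAreaRect(onz(t,c,20.6)[:,:2].astype(np.float32)))
# lid plane from wood-coloured depth points above 100 mm
v,u=np.mgrid[90:230,262:400];uv=np.c_[u.ravel(),v.ravel()];P=dep(t,uv);hh=cv2.cvtColor(t["pixels"],cv2.COLOR_RGB2HSV)[uv[:,1],uv[:,0]]
w=P[(hh[:,1]>90)&(hh[:,2]>60)&(P[:,2]>110)&(P[:,2]<320)]
n=np.linalg.svd(w-np.median(w,0),full_matrices=False)[2][2]; print(len(w),"lid angle",np.arccos(abs(n[2])))
```

```text
[ -4.1  35.5  62.2  -3.7 111.4 -11.6] [-0.02 -0.09  0.25 -0.07 -0.27  0.08] [590.1   3.9 269.8] [-150.7   -2.    96.5] [-10.6  -1.7  15.3]
stamp ((406.78399658203125, -319.901123046875), (38.96221160888672, 60.95421600341797), 1.5755795240402222)
1017 lid angle 0.9882653319196011
```

View pics/c8.png

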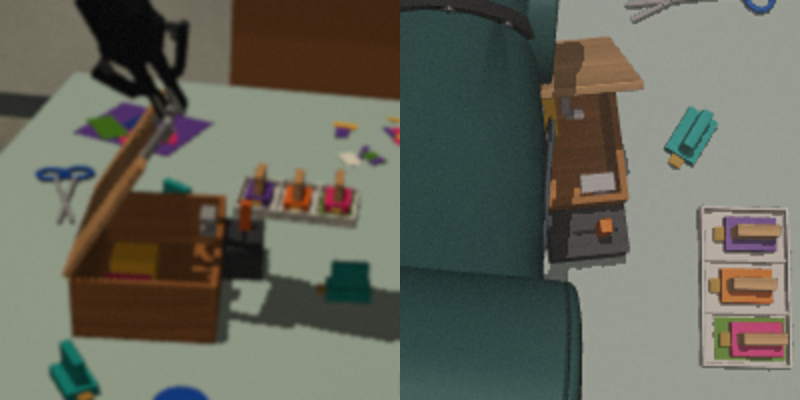

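The lid is held by the fingers at about 1.0 rad and still, and the stamp is in its compartment with its tab matching the others. Handing in.

```bash
python3 -c "
from workcell import env
print(env.hand_in())"
```

```text
the job is handed in; nothing more can be done
None
```

The pink stamp is flat in the green compartment with its tab matching the others; the first tug found the lid caught, so I pushed the slide fully across, and the job is handed in with the fingers holding the lid at about 1.0 rad (57°); no verdict came back.

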